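# Swap the coarse stone for the fine sharpening plate

### The arm

A 6-joint arm with a two-finger parallel gripper is mounted at the origin on the work surface. World frame = base frame: x ahead of the robot, y to its left, z up, the work surface at z = 0. Lengths are in m, angles in rad, forces in N, time in s.
With the tool pointing down it reaches from about 0.375 to 0.9 m from the base axis. Payload 3.1 kg.
Tool frame: the origin (TCP) lies at the very end of the fingers, on their centre line; the grasp point (between the pads) lies 19 mm behind it (hold_point_z is the distance from the TCP to the grasp point, in m); z points along the fingers, x is the direction in which the jaws open and shut, and the axes are right-handed (so a half turn about z gives the same grasp; the last joint's range is limited). The gripper opens to 87 mm and grips with 3 to 60 N. Pads are 19 mm wide; open, the fingers measure 117 mm over their backs; the gripper's body (75 mm by 190 mm) begins 51 mm behind the grasp point.
Start: joints at [0.971, 0.527, 1.433, -0, 1.181, -0.178], TCP at [0.256, 0.57, 0.223] pointing down, gripper open.
Joint ranges: [-3.08, 3.08], [-0.75, 2.2], [0.22, 2.44], [-1.43, 4.57], [0, 2.65], [-2.85, 2.85]. Speed limits (rad/s): [2.79, 2.79, 3.14, 3.14, 3.14, 3.14].

### API

Orientations are given as a unit quaternion [x, y, z, w].
In Python, from rig import * gives the robot as it stands.
- The arm moves only by the tool carry_out, never from a script. Its argument "deltas" is a list of rows, each a list of 7 numbers: the closure, from -1 (fully open) to 1 (shut), then the shift along the tool's x, y, z in units of 25 mm (1.0 is 25 mm), then the turn, a rotation vector about the tool's x, y, z in degrees. In form: [[jaw, x, y, z, rx, ry, rz], ...]. A call has 1 to 8 rows; each row is the pose to reach, as a shift and turn from the pose commanded when the call began, along the tool's axes at that moment; what a row does not reach only later rows make up. A row lasts 1/10 s, in which the tool goes at most 50 mm and 8.59 degrees, less where a joint would pass 70% of its speed; a pose out of reach is approached as far as the arm can. A call with a gripper value outside its range is refused whole. The fingers move at their own pace and stop on an object; "force" is the grip in N (left out, the last holds). Time passes only in rows, so rows that repeat a pose let the fingers close. It gives the time, the measured TCP pose, the force and the opening at its end, in the units of the state.
- get_obs(): the state, without advancing time (a new reading comes with each control period).
- camera(name): name is "scene" or "top" or "wrist"; returns (picture, depth): 384x512x3 uint8, red, green, blue; 384x512 float32, m along the optical axis (not along the pixel's ray), 0 where there is no reading.
- camera_info(name): a dict with "mtx" (3x3 intrinsics, pixels), "origin" and "rotation" of the camera in the world. Camera axes: x right, y down, z forward; pixel columns grow to the right and rows downward; lengths in m; the calibration is good to about 2 mm. A picture is of the moment at which its call begins: read the wrist's pose just before it. camera_info takes no time and is no camera call; for the wrist camera it gives the pose at the moment of the call.
- hand_in(): hands the job in, once; it reports no verdict.
Trained networks look in the newest picture that a camera, given by its name, has taken for a name from the list of things; names that differ only in an ending like _2 or _b are one class to them, and where a whole thing is asked for, a point or a joint stands for the part that bears it (a point fixed in the world has none). Each returns a list of dicts, best first, with "score" (0 to 1); they miss things now and then, are a little off and sometimes report something else, mostly with a low value. They report only what shows in the picture. A call takes as long as a camera call. They do not tell look-alikes from the thing itself.
- spot_in(camera, target): "pixel" ([row, column] in pixels, amid what is visible of it).
The state is a dict: "time": time; "q": joint angles; "joint_velocities": joint speeds; "joint_torque": joint torques, N m; "position": TCP position; "tool_rot": TCP orientation; "ft_force": force on the tool from outside, world axes, zero at the start; "moment": the same for the moment, N m; "grip_width": finger opening in m.
Only numpy, scipy, OpenCV 4.12 (cv2) and the standard library are available. Lean on these libraries where they do the work, as an engineer would, in place of code of your own. Each camera call takes 0.05 s, during which the arm holds its last target.

### The job

The grey coarse stone is finished with: lay it flat in the open drawer without dropping it, and slide the drawer fully shut so its grit stays away from the fine plates. Then lift the flap of the plate box right up, draw out the fine plate (the one with the orange grip), and hold it out for the carver to take: upright with the grip on top, over the middle of the green mat, lengthwise along the mat, its lower edge about 15 cm above the bench. Finish while still holding it there, and leave everything else where it is.

Things in the scene. Friction and masses are not known exactly. Their poses are not given: they have to be found in the camera images.
- mat: dark green honing mat fixed to the bench, 170 x 120 x 3 mm; origin at the centre of its underside (bench level); x along its 170 mm length, z up
- stone: grey coarse stone, a plain block 90 x 40 x 20 mm, about 0.19 kg, lying flat on the mat; origin at the centre of its underside, x along its length, y across the 40 mm width, z up
- unit_drawer0 (a joint): opening of the top drawer of the small fixed wooden two-drawer unit (200 deep x 200 wide x 150 mm high), m: 0 = fully shut, 0.134 = out to the stop; starts 0.105 to 0.13. It slides with about 1 N of friction and stays where it is left
- drawer_floor (a point): centre of the inner floor of the top drawer, moving with it; 85 mm above the bench. The tray inside is 155 mm (x) x 158 mm (y), its walls 6 mm thick and 43 mm high. x points into the unit (the shutting direction), z up. The drawer's front panel lies 83.5 to 98.5 mm out from this point towards -x, its upper edge 51 mm above the floor. The tray is uncovered from its front as far as the drawer stands open; the rest is under the unit's top (150 mm above the bench)
- unit_drawer0_handle (a point): middle of the round brass knob on the top drawer's front panel, 35 mm out from the panel's face, 112 mm above the bench; its head is 28 mm across and its outermost face lies 8 mm further out; same axes as the drawer floor
- platebox: fixed wooden plate box, 160 (x) x 210 (y) mm, 92 mm high without its flap, walls 10 mm, floor 8 mm thick; origin at the centre of its underside, its front (tab side) towards its -x, z up. Inside, three plates stand on edge in ribbed slots at y = -50, 0 and +50 mm, lengthwise along x; the ribs (45 mm high, 11 mm apart) guide only the outer 15 mm at the two ends of the plates. From the middle of an outer slot to the side wall is 45 mm
- flap (a joint): angle of the plate box's wooden flap (165 x 210 x 8 mm, 0.25 kg), rad: 0 = shut (starts shut), 1.57 = upright, 1.95 = stop, leaning back. Hinged along the box's far (+x) upper edge; the stiff hinge holds it wherever it is left; lifting takes about 4 N at the tab. The slots' middles lie 80 mm in front of the hinge line, so a flap standing at or before upright comes close to the gripper's body above the plates; pressed from the box side it gives way backwards
- flap_tab (a point): grip point on the flap's dark wooden pull tab, which juts 36 mm straight out of the middle of the flap's front edge; the tab is 30 mm wide (y) and 10 mm thick; this point is 22 mm out from the flap's edge (27 mm in front of the box's face) and mid-thickness, 97 mm above the bench when shut; axes turn with the flap (x towards the hinge)
- flap_hinge (a point): middle of the flap's hinge line, 92 mm above the bench; the hinge line runs along its y; the tab's grip point is 187 mm from it. Axes turn with the flap
- fine_plate: fine sharpening plate, 0.26 kg, standing in one of the three slots, hidden while the flap is shut: a steel plate 132 x 8 x 52 mm with an ORANGE grip rail on its upper edge, 90 mm long, 12 mm thick, 24 mm tall (76 mm tall in all). Origin at the middle of its lower edge, x along its length, y through its thickness, z up
- medium_plate: plate of the same shape with a WHITE grip rail, in another slot; leave it in place
- coarse_plate: plate of the same shape with a BLACK grip rail, in another slot; leave it in place
- gouge_a: carving gouge with dark red handle lying on the bench, handle 25 mm thick and 125 mm long, 127 mm of steel; origin at the front end of the handle, x towards the blade; leave alone
- gouge_b: carving gouge with brown wooden handle, the same but handle 115 mm; leave alone
- mallet: round wooden carver's mallet standing on its head, 96 mm across, 240 mm high; origin at the centre of its foot; leave alone
- tin: low round metal tin of honing compound, 68 mm across, 45 mm high; origin at the centre of its underside; leave alone
- brush: bench brush lying behind the plate box, 190 mm long, 42 mm wide, 20 mm high; origin under its middle; leave alone
- rosette: carved wooden rosette, 90 mm across, 24 mm high; origin under its centre; leave alone
Mind the look-alikes: they are no part of the job. Leave any purple or turquoise look-alike of the stone alone.

How it is judged:
On the way, in this order (a step that is already met when the one before it is completed fails the run):
1. the stone lies flat in the open drawer, let go (x of stone in the frame of drawer_floor between -0.06 and 0.06 m and y of stone in the frame of drawer_floor between -0.065 and 0.065 m and z of stone in the frame of drawer_floor between -0.005 and 0.025 m and angle between the z axis of stone and the z axis of drawer_floor, either way round below 0.15 rad and contact force between the fingers and stone below 0.1 N and linear speed of stone below 0.03 m/s and value of joint unit_drawer0 above 0.02 m), for 0.2 s.
2. the drawer is fully shut with the stone in it (x of stone in the frame of drawer_floor between -0.06 and 0.06 m and y of stone in the frame of drawer_floor between -0.065 and 0.065 m and z of stone in the frame of drawer_floor between -0.005 and 0.025 m and angle between the z axis of stone and the z axis of drawer_floor, either way round below 0.15 rad and value of joint unit_drawer0 below 0.005 m), for 0.2 s.
3. the flap is lifted right up (more than 1.1 rad) (value of joint flap above 1.1 rad), for 0.2 s.
4. the fine plate is drawn up out of its slot, in the gripper (z of fine_plate in the frame of platebox above 0.06 m and contact force between the fingers and fine_plate above 1 N and value of joint unit_drawer0 below 0.005 m), for 0.1 s.
At the end, for the whole second after the job is handed in: Stone flat in the shut drawer (within 5 mm); fine plate gripped and still, upright and lengthwise along the mat within 0.25 rad, within 50 mm of the mat's centre, lower edge 90 to 210 mm above the bench; all else within 30 mm of its start (all of step 2 and contact force between the fingers and fine_plate above 1 N and height (world z) of fine_plate between 0.09 and 0.21 m and horizontal distance between fine_plate and mat below 0.05 m and angle between fine_plate's own z axis and vertical below 0.25 rad and angle between the x axis of fine_plate and the x axis of mat, either way round below 0.25 rad and linear speed of fine_plate below 0.03 m/s and distance of each of medium_plate, coarse_plate, gouge_a, gouge_b, mallet, tin, brush, rosette from where it was at the start of the episode below 0.03 m); the arm keeps its last pose, push and grip.
It fails at once if a bystander or another plate is moved more than 30 mm (distance of any of medium_plate, coarse_plate, gouge_a, gouge_b, mallet, tin, brush, rosette from where it was at the start of the episode above 0.03 m).
It fails at once if the stone is dropped (falls faster than 0.7 m/s out of the gripper) (contact force between the fingers and stone below 0.05 N and linear speed of stone above 0.7 m/s).
It also fails if it takes over 72 s, if anything falls off the work surface, if the arm or the gripper's body presses on something with over 40 N, if the wrist force passes 120 N, or if a joint passes its speed limit or range.

## Working session

There is one attempt and no reset: what is moved stays moved. The work goes in short steps, Python scripts to look and compute and a tool call to move; the robot and the scene stay as the last step left them, time stands still between calls to the robot, and variables do not carry over. Pictures are saved under pics/ and viewed, and the job is handed in when it is done.

Besides the shell and the picture viewer there is one more tool, called after "Call:" by a JSON object that holds its "fn" and its "kwargs". carry_out: Moves the arm, as the interface text tells. Its arguments: {"type":"object","properties":{"deltas":{"type":"array"},"force":{"type":"number"}},"required":["deltas"]}

```bash
ls; mkdir -p pics; python3 - <<'E'
from rig import *
import cv2,numpy as np
o=get_obs();print(o)
for n in ["scene","top","wrist"]:
    p,d=camera(n);cv2.imwrite(f"pics/a_{n}.png",cv2.resize(p[:,:,::-1],(800,600)) if n!="wrist" else p[:,:,::-1]);np.savez(f"a_{n}.npz",p=p,d=d,**{k:np.array(v) for k,v in camera_info(n).items() if k in("mtx","origin","rotation")})
    print(n,camera_info(n))
E
```

```text
pics
{'time': 0.0, 'q': array([ 9.70494554e-01,  5.28432187e-01,  1.43393611e+00, -6.95306367e-06,
        1.18136329e+00, -1.78464322e-01]), 'joint_velocities': array([ 0.00078765,  0.00208545, -0.00031392, -0.00102233,  0.00197328,
        0.00024933]), 'joint_torque': array([ 9.05679644e-05, -4.40043283e+01, -1.76596534e+01,  6.32844167e-02,
        5.84064180e-02, -1.71721636e-04]), 'position': array([0.25542762, 0.56961028, 0.22158175]), 'tool_rot': array([ 8.39474089e-01,  5.43398666e-01, -9.85459179e-04,  4.15508813e-04]), 'ft_force': array([ 0.09298839, -0.32767962,  0.57177202]), 'moment': array([-0.03775507, -0.02835055, -0.00231252]), 'grip_width': 0.08696526368337698}
scene {'mtx': array([[375.15791303,   0.        , 259.72558548],
       [  0.        , 375.15791303, 187.679611  ],
       [  0.        ,   0.        ,   1.        ]]), 'origin': array([1.03402422, 0.54167228, 1.0782014 ]), 'rotation': array([ 0.38798506,  0.87285575, -0.26934049, -0.12266271])}
top {'mtx': array([[478.36460931,   0.        , 256.2516788 ],
       [  0.        , 478.36460931, 188.80221718],
       [  0.        ,   0.        ,   1.        ]]), 'origin': array([0.44800213, 0.06494229, 1.6494426 ]), 'rotation': array([-0.70012494,  0.7136202 , -0.01481579,  0.01875573])}
wrist {'mtx': array([[333.9865643 ,   0.        , 250.69776679],
       [  0.        , 333.9865643 , 190.15002969],
       [  0.        ,   0.        ,   1.        ]]), 'origin': array([0.19391152, 0.597438  , 0.38345175]), 'rotation': array([0.83324311, 0.53855142, 0.06735134, 0.10550869])}
```

View pics/a_scene.png

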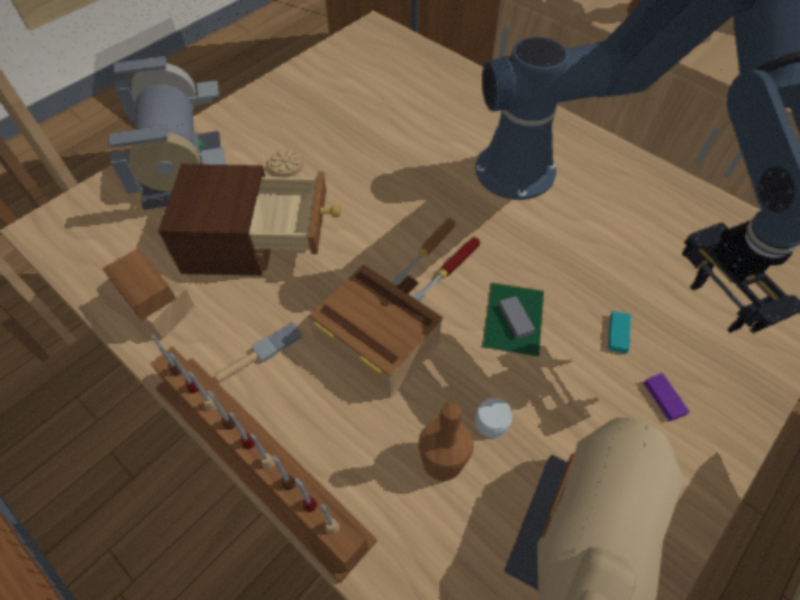

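View pics/a_top.png

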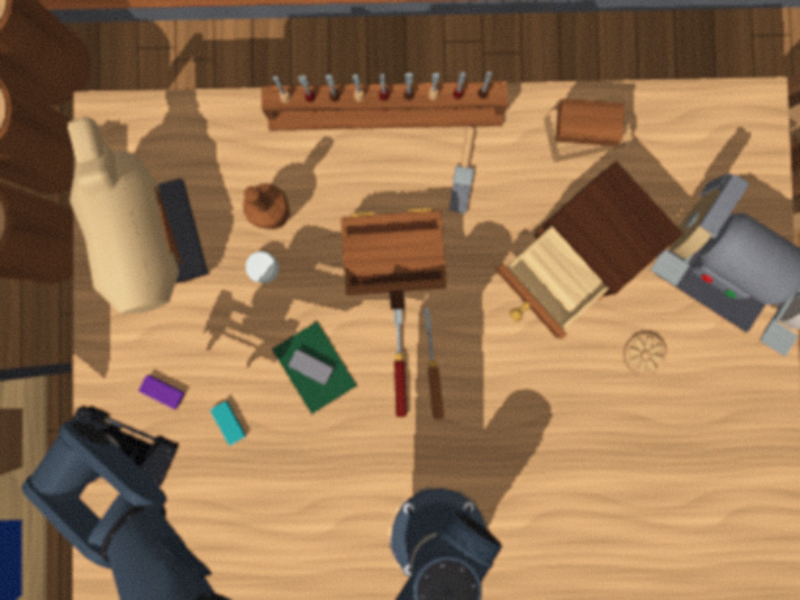

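View pics/a_wrist.png

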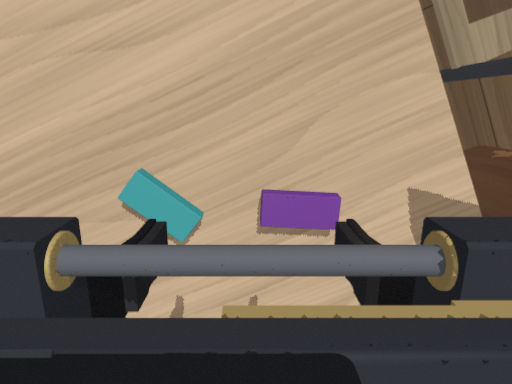

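```bash
cat > h.py <<'E'
import numpy as np,cv2
from scipy.spatial.transform import Rotation as R
def snap(n,tag):
    from rig import camera,camera_info,get_obs
    i=camera_info(n);p,d=camera(n)
    np.savez(f"{tag}_{n}.npz",p=p,d=d,mtx=i["mtx"],origin=i["origin"],rotation=i["rotation"])
    cv2.imwrite(f"pics/{tag}_{n}.png",p[:,:,::-1]);return load(tag,n)
def load(tag,n):
    z=np.load(f"{tag}_{n}.npz");p,d=z["p"],z["d"];K=z["mtx"];v,u=np.mgrid[:384,:512]
    c=np.stack([(u-K[0,2])/K[0,0]*d,(v-K[1,2])/K[1,1]*d,d],-1)
    X=c@R.from_quat(z["rotation"]).as_matrix().T+z["origin"];X[d==0]=np.nan
    return p,X
def rect(pts):
    (cx,cy),(w,h),a=cv2.minAreaRect((pts[:,:2]*1000).astype(np.float32))
    return np.round([cx,cy,w,h,a],1)
def proj(tag,n,P):
    z=np.load(f"{tag}_{n}.npz");c=R.from_quat(z["rotation"]).inv().apply(np.atleast_2d(P)-z["origin"])
    q=c@z["mtx"].T;return q[:,:2]/q[:,2:]
E
python3 - <<'E'
from h import *
for cam in ["top","scene"]:
    p,X=load("a",cam);hsv=cv2.cvtColor(p,cv2.COLOR_RGB2HSV).astype(int);H,S,V=np.moveaxis(hsv,-1,0)
    m=(H>60)&(H<85)&(S>90)&(V<130)
    n,l,st,_=cv2.connectedComponentsWithStats(m.astype(np.uint8))
    k=1+np.argmax(st[1:,4]);mm=l==k
    print(cam,"mat",rect(X[mm]),X[mm][:,2].mean(),st[k])
    hull=cv2.convexHull(np.argwhere(mm)[:,::-1].astype(np.int32));f=np.zeros(m.shape,np.uint8);cv2.fillConvexPoly(f,hull,1)
    g=(f>0)&(X[...,2]>.012)&(X[...,2]<.05);print(" stone",rect(X[g]),np.nanmean(X[g],0),g.sum(), p[g].mean(0))
    t=(f>0)&(X[...,2]>.019)&(X[...,2]<.028);print(" stone top",rect(X[t]),np.nanmedian(X[t],0))
    # box/unit
    z=X[...,2]
    for nm,lo,hi,xr,yr in [("box",.085,.108,(.55,.9),(-.1,.25)),("unit",.142,.158,(.5,1.1),(-.6,-.15)),("panel",.125,.141,(.5,1.),(-.5,-.1)),("floor",.08,.09,(.55,1.),(-.5,-.1))]:
        m=(z>lo)&(z<hi)&(X[...,0]>xr[0])&(X[...,0]<xr[1])&(X[...,1]>yr[0])&(X[...,1]<yr[1])
        n,l,st,_=cv2.connectedComponentsWithStats(m.astype(np.uint8));k=1+np.argmax(st[1:,4]);m=l==k
        print(nm,rect(X[m]),np.nanmean(X[m],0).round(3),m.sum())
    print(np.nanmedian(z[(z>-.02)&(z<.02)]))
E
```

```text
top mat [372.5 266.9 161.7 107.8  33. ] nan [ 176  207   51   56 1116]
 stone [378.5 265.1 150.4  92.1  34.2] [0.37533164 0.27058143 0.02246558] 338 [125.79881657 125.63609467 126.26331361]
 stone top [375.2 271.4  90.1  40.7  61.2] [0.37295052 0.26976336 0.02326127]
box [624.4  86.9 154.9 210.8   2.5] [0.624 0.085 0.101] 2803
unit [ 677.6 -426.   240.1  319.6   40.4] [ 0.65  -0.366  0.15 ] 3794
panel [ 576.3 -214.8  113.8  140.3   41. ] [ 0.56  -0.175  0.133] 262
floor [ 565.  -250.9  138.2  122.2   40.4] [ 0.587 -0.247  0.085] 825
0.000311965301212469
scene mat [374.1 268.1 163.8 112.5  33.1] nan [310 182  37  45 993]
 stone [375.5 272.3  91.9  42.7  61.8] [0.37737074 0.27362698 0.02186697] 315 [ 95.22857143  97.52063492 101.85079365]
 stone top [375.8 272.1  92.   42.4  61.1] [0.37612396 0.27355713 0.02257149]
box [625.5  87.9 155.6 212.8   1.6] [0.628 0.092 0.1  ] 2941
unit [ 679.3 -425.7  242.3  321.8   40.7] [ 0.656 -0.369  0.149] 2669
panel [ 638.1 -282.1  118.4  323.8   41.1] [ 0.636 -0.229  0.133] 398
floor [ 589.6 -266.9  158.9   78.9   90. ] [ 0.579 -0.27   0.085] 439
-8.950896698389776e-05
```

```bash
python3 - <<'E'
from h import *
p,X=load("a","top");
cv2.imwrite("pics/b1.png",cv2.resize(p[110:280,160:430,::-1],None,fx=2.9,fy=2.9,interpolation=cv2.INTER_CUBIC))
from rig import *
get_obs()
for t in ["stone","flap_tab","unit_drawer0_handle","flap_hinge","gouge_a","gouge_b","tin","mallet","rosette","brush"]:
    r=spot_in("top",t); print(t,[(np.round(q["pixel"]),round(q["score"],2),X[int(q["pixel"][0]),int(q["pixel"][1])].round(3)) for q in r[:3]])
E
```

```text
stone [(array([272., 147.]), 0.8, array([0.254, 0.448, 0.022])), (array([232., 197.]), 0.56, array([nan, nan, nan])), (array([246., 108.]), 0.56, array([0.343, 0.588, 0.008]))]
flap_tab [(array([162., 252.]), 0.89, array([0.612, 0.085, 0.102])), (array([181., 355.]), 0.53, array([ 0.541, -0.25 ,  0.09 ]))]
unit_drawer0_handle [(array([179., 352.]), 0.91, array([ 0.552, -0.242,  0.081]))]
flap_hinge [(array([179., 353.]), 0.73, array([ 0.552, -0.242,  0.081])), (array([161., 254.]), 0.62, array([0.613, 0.079, 0.095]))]
gouge_a [(array([246., 278.]), 0.79, array([0.331, 0.004, 0.029])), (array([242., 254.]), 0.71, array([0.348, 0.088, 0.02 ]))]
gouge_b [(array([246., 278.]), 0.79, array([0.331, 0.004, 0.029])), (array([242., 254.]), 0.71, array([0.348, 0.088, 0.02 ]))]
tin [(array([169., 170.]), 0.87, array([0.6  , 0.365, 0.05 ]))]
mallet [(array([130., 171.]), 0.89, array([0.711, 0.342, 0.149]))]
rosette [(array([229., 412.]), 0.73, array([ 0.383, -0.449,  0.03 ])), (array([161., 254.]), 0.73, array([0.613, 0.079, 0.095])), (array([180., 353.]), 0.45, array([ 0.545, -0.244,  0.086]))]
brush [(array([114., 302.]), 0.59, array([ 0.78 , -0.089,  0.017]))]
```

View pics/b1.png

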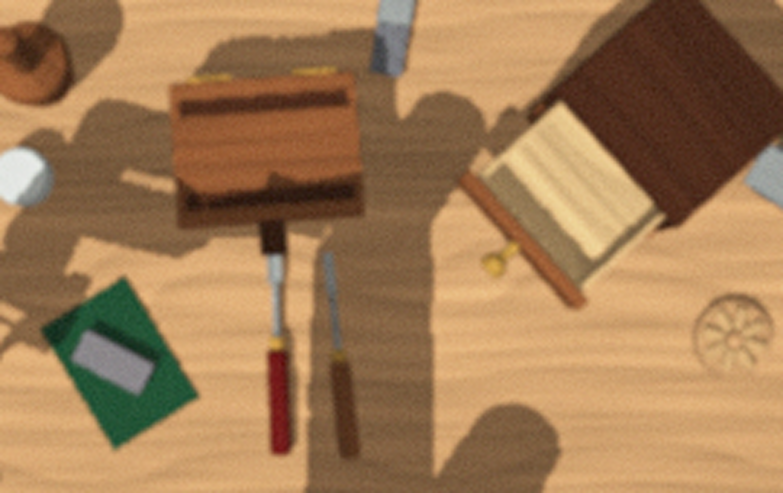

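The grey block on the mat (top picture 312,366 in the 800x600 version; crop 115,360) is the stone: it is grey and lies on the mat. The turquoise one (228,422) and purple one (162,391) are the look-alikes. Heights and sizes match what was given (stone 90x41, top at 23 mm).

```bash
cat > plan.py <<'E'
import sys;from h import *;from rig import get_obs
# usage: plan x y z yaw(deg of tool x)   -> shift units & rotvec deg, from measured
def plan(x,y,z,yaw,Rt=None):
    o=get_obs();Rc=R.from_quat(o["tool_rot"])
    if Rt is None: Rt=R.from_euler("z",yaw,degrees=True)*R.from_euler("x",180,degrees=True)
    s=Rc.inv().apply(np.array([x,y,z])-o["position"])/.025
    r=(Rc.inv()*Rt).as_rotvec(degrees=True)
    np.set_printoptions(suppress=True,precision=3)
    print("t",round(o["time"],2),"pos",o["position"],"q",o["q"],"F",o["ft_force"].round(1),"w",round(o["grip_width"],4))
    print("delta",s.round(2),r.round(1))
if __name__=="__main__": plan(*map(float,sys.argv[1:5]))
E
python3 plan.py .375 .272 .14 -28.5
```

```text
t 0.65 pos [0.256 0.57  0.223] q [ 0.971  0.527  1.433 -0.     1.181 -0.179] F [ 0.3 -0.1 -0. ] w 0.0869
delta [-8.93  9.23  3.3 ] [ 0.  -0.  94.3]
```

Call:
{"fn": "carry_out", "kwargs": {"deltas": [[-1, -8.93, 9.23, 3.3, 0, 0, 94.3], [-1, -8.93, 9.23, 3.3, 0, 0, 94.3], [-1, -8.93, 9.23, 3.3, 0, 0, 94.3], [-1, -8.93, 9.23, 3.3, 0, 0, 94.3], [-1, -8.93, 9.23, 3.3, 0, 0, 94.3], [-1, -8.93, 9.23, 3.3, 0, 0, 94.3], [-1, -8.93, 9.23, 3.3, 0, 0, 94.3], [-1, -8.93, 9.23, 3.3, 0, 0, 94.3]], "force": 25}}

```text
time: 1.45
position: [0.3759, 0.2688, 0.1393]
tool_rot: [1.0, -0.031, -0.001, 0.001]
ft_force: [1.2, 1.6, 0.7]
grip_width: 0.0871
```

```bash
python3 plan.py .375 .272 .14 -28.5
```

```text
t 1.45 pos [0.376 0.269 0.139] q [ 0.379  0.449  1.914 -0.001  0.78   0.442] F [1.2 1.6 0.7] w 0.0871
delta [-0.04 -0.13 -0.03] [ 0.1  0.1 24.9]
```

Call:
{"fn": "carry_out", "kwargs": {"deltas": [[-1, 0, -0.1, 0, 0, 0, 8.3], [-1, 0, -0.1, 0, 0, 0, 16.6], [-1, -0.04, -0.13, 0, 0, 0, 24.9], [-1, -0.04, -0.13, 0, 0, 0, 24.9]]}}

```text
time: 1.85
position: [0.3744, 0.2755, 0.1402]
tool_rot: [0.971, -0.24, 0.0, -0.0]
ft_force: [0.3, 0.1, 0.4]
grip_width: 0.0873
```

```bash
python3 plan.py .375 .272 .008 -28.5; python3 -c "
from h import *
snap('c','wrist')
from rig import *;p,X=load('c','wrist')
m=(X[...,2]>.018)&(X[...,2]<.028)&(np.hypot(X[...,0]-.375,X[...,1]-.272)<.07)
print(rect(X[m]),m.sum())"
```

```text
t 1.85 pos [0.374 0.275 0.14 ] q [0.393 0.45  1.909 0.    0.783 0.879] F [0.3 0.1 0.4] w 0.0873
delta [0.08 0.11 5.29] [-0.  -0.   0.7]Traceback (most recent call last):
  File "<string>", line 3, in <module>
    snap('c','wrist')
    ~~~~^^^^^^^^^^^^^
  File "h.py", line 5, in snap
    i=camera_info(n);p,d=camera(n)
ValueError: cameras: scene, top, wrist
```

Argument order was swapped (camera first).

```bash
python3 -c "
from h import *
p,X=snap('wrist','c')
m=(X[...,2]>.018)&(X[...,2]<.028)&(np.hypot(X[...,0]-.375,X[...,1]-.272)<.07)
print(rect(X[m]),m.sum())"; python3 plan.py .375 .272 .008 -28.5
```

```text
[373.5 271.5  90.2  39.8  61.2] 4665
t 1.9 pos [0.374 0.275 0.14 ] q [ 0.393  0.45   1.909 -0.     0.783  0.876] F [ 0.4 -0.5  0.7] w 0.0872
delta [0.08 0.11 5.29] [-0.  -0.   0.8]
```

View pics/c_wrist.png

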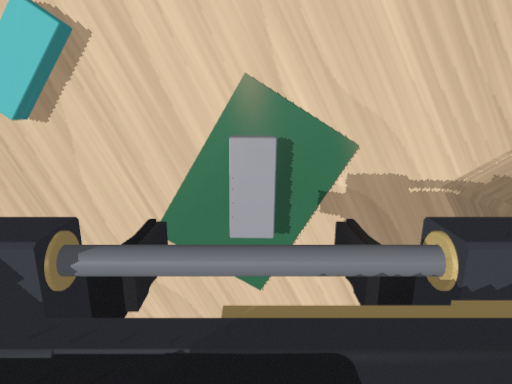

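The grey stone sits at px (253,187) on the green mat, between the jaws; the wrist cloud gives 90.2x39.8 at (373.5, 271.5), agreeing with the others.

Call:
{"fn": "carry_out", "kwargs": {"deltas": [[-1, 0.04, 0.14, 1.6, 0, 0, 0.5], [-1, 0.04, 0.14, 3.2, 0, 0, 0.5], [-1, 0.04, 0.14, 4.4, 0, 0, 0.5], [-1, 0.04, 0.14, 5.28, 0, 0, 0.5], [-1, 0.04, 0.14, 5.28, 0, 0, 0.5], [0.5, 0.04, 0.14, 5.28, 0, 0, 0.5], [0.5, 0.04, 0.14, 5.28, 0, 0, 0.5], [0.5, 0.04, 0.14, 5.28, 0, 0, 0.5]], "force": 25}}

```text
time: 2.7
position: [0.3743, 0.2722, 0.0093]
tool_rot: [0.97, -0.244, 0.001, -0.001]
ft_force: [1.1, 0.2, 0.8]
grip_width: 0.0707
```

Call:
{"fn": "carry_out", "kwargs": {"deltas": [[0.5, 0, 0, 0, 0, 0, 0], [0.5, 0, 0, 0, 0, 0, 0], [0.5, 0, 0, 0, 0, 0, 0], [0.5, 0, 0, 0, 0, 0, 0]]}}

```text
time: 3.1
position: [0.3735, 0.2718, 0.0082]
tool_rot: [0.97, -0.245, 0.0, -0.0]
ft_force: [-1.0, -0.9, 3.0]
grip_width: 0.0395
```

Call:
{"fn": "carry_out", "kwargs": {"deltas": [[0.5, 0, 0, -1, 0, 0, 0], [0.5, 0, 0, -2.5, 0, 0, 0], [0.5, 0, 0, -4.5, 0, 0, 0], [0.5, 0, 0, -6.5, 0, 0, 0], [0.5, 0, 0, -8.5, 0, 0, 0], [0.5, 0, 0, -10, 0, 0, 0], [0.5, 0, 0, -10, 0, 0, 0]]}}

```text
time: 3.8
position: [0.3763, 0.2731, 0.263]
tool_rot: [0.97, -0.244, 0.005, -0.004]
ft_force: [0.3, 0.8, -2.9]
grip_width: 0.0396
```

```bash
python3 - <<'E'
from h import *
for cam in ["top","scene"]:
    p,X=load("a",cam);x,y,z=np.moveaxis(X,-1,0)
    hsv=cv2.cvtColor(p,cv2.COLOR_RGB2HSV).astype(int);V=hsv[...,2]
    m=(z>.144)&(z<.156)&(y<-.2)&(y>-.75)&(x>.4)&(x<1.1)&(V<120)
    n,l,st,_=cv2.connectedComponentsWithStats(m.astype(np.uint8));k=1+np.argmax(st[1:,4]);m=l==k
    r=rect(X[m]);print(cam,"unit",r,m.sum())
    m=(z>.105)&(z<.14)&(np.hypot(x-.56,y+.25)<.2); 
    for a in (-49,-50,-51):
        c,s=np.cos(np.radians(a)),np.sin(np.radians(a)); o=np.array([.68,-.426])
        u=x*c+y*s;v=-x*s+y*c
        f=(z>.080)&(z<.09)&(np.hypot(x-.57,y+.25)<.13)
        pn=(z>.132)&(z<.139)&(np.hypot(x-.53,y+.22)<.2)
        kb=(z>.09)&(z<.13)&(u<np.nanpercentile(u[pn],2)-.012)&(np.hypot(x-.53,y+.22)<.12)
        for nm,mm in(("floor",f),("panel",pn),("knob",kb)): print(a,nm,mm.sum(),np.nanpercentile(u[mm],[2,50,98]).round(4),np.nanpercentile(v[mm],[2,50,98]).round(4) if mm.sum() else "")
E
```

```text
top unit [ 651.3 -366.5  202.5  194.9   40.5] 3438
-49 floor 1503 [0.5001 0.559  0.618 ] [0.1768 0.2514 0.3287]
-49 panel 219 [0.4704 0.479  0.6088] [0.1602 0.255  0.3467]
-49 knob 64 [0.4279 0.4384 0.4562] [0.2425 0.2547 0.267 ]
-50 floor 1503 [0.4953 0.5547 0.6135] [0.1864 0.2611 0.3382]
-50 panel 219 [0.4659 0.4745 0.6045] [0.1694 0.2628 0.355 ]
-50 knob 64 [0.4234 0.4341 0.4517] [0.2501 0.2625 0.2745]
-51 floor 1503 [0.4905 0.55   0.6092] [0.1957 0.2704 0.348 ]
-51 panel 219 [0.4601 0.4695 0.6006] [0.1785 0.2709 0.3642]
-51 knob 63 [0.4188 0.4292 0.4461] [0.2575 0.27   0.282 ]
scene unit [ 687.7 -418.1  219.7  321.7   41. ] 2583
-49 floor 1053 [0.4763 0.5637 0.6258] [0.1737 0.2421 0.3508]
-49 panel 223 [0.4702 0.4795 0.6769] [0.1628 0.28   0.3542]
-49 knob 59 [0.4274 0.437  0.4578] [0.2487 0.259  0.269 ]
-50 floor 1053 [0.4701 0.5593 0.6219] [0.1833 0.252  0.3616]
-50 panel 223 [0.4653 0.4749 0.6706] [0.1711 0.2894 0.3652]
-50 knob 59 [0.4229 0.4326 0.4532] [0.2563 0.2668 0.2766]
-51 floor 1053 [0.4638 0.5549 0.6179] [0.193  0.2618 0.3722]
-51 panel 223 [0.4596 0.4701 0.6642] [0.1802 0.2977 0.3766]
-51 knob 56 [0.4182 0.4275 0.4453] [0.2638 0.2745 0.2844]
```

```bash
python3 plan.py .5488 -.2454 .25 40.5
```

```text
t 3.8 pos [0.376 0.273 0.263] q [0.387 0.252 1.776 0.    1.102 0.881] F [ 0.3  0.8 -2.9] w 0.0396
delta [15.91 14.99  0.5 ] [ -0.2  -0.7 -68.8]
```

Call:
{"fn": "carry_out", "kwargs": {"deltas": [[0.5, 1, 0.9, 0, 0, 0, -6], [0.5, 2.4, 2.2, 0, 0, 0, -14], [0.5, 3.8, 3.6, 0, 0, 0, -22], [0.5, 5.2, 4.9, 0, 0, 0, -30], [0.5, 6.6, 6.2, 0, 0, 0, -37], [0.5, 8, 7.5, 0.2, 0, 0, -44], [0.5, 9.4, 8.8, 0.3, 0, 0, -50], [0.5, 10.8, 10.2, 0.4, 0, 0, -56]]}}

```text
time: 4.6
position: [0.4799, -0.053, 0.2476]
tool_rot: [0.97, 0.242, -0.002, -0.001]
ft_force: [1.5, 1.4, -2.6]
grip_width: 0.0397
```

```bash
python3 plan.py .5488 -.2454 .25 40.5
```

```text
t 4.6 pos [ 0.48  -0.053  0.248] q [-0.342  0.305  1.746  0.001  1.095 -0.831] F [ 1.5  1.4 -2.6] w 0.0397
delta [-1.18  8.09 -0.12] [ -0.2   0.1 -12.5]
```

Call:
{"fn": "carry_out", "kwargs": {"deltas": [[0.5, -0.25, 1.4, 0, 0, 0, -5], [0.5, -0.5, 2.8, 0, 0, 0, -10], [0.5, -0.75, 4.2, 0, 0, 0, -13], [0.5, -0.95, 5.6, 0, 0, 0, -13], [0.5, -1.11, 6.6, 0, 0, 0, -13], [0.5, -1.11, 6.92, 0, 0, 0, -13], [0.5, -1.11, 6.92, 0, 0, 0, -13], [0.5, -1.11, 6.92, 0, 0, 0, -13]]}}

```text
time: 5.4
position: [0.5357, -0.2164, 0.2484]
tool_rot: [0.938, 0.348, -0.001, -0.002]
ft_force: [-0.4, -0.6, -1.4]
grip_width: 0.0396
```

```bash
python3 plan.py .5488 -.2454 .25 40.5; python3 - <<'E'
from h import *
p,X=snap('wrist','d');x,y,z=np.moveaxis(X,-1,0)
for a in (-48.5,-49.5,-50.5):
    c,s=np.cos(np.radians(a)),np.sin(np.radians(a))
    u=x*c+y*s;v=-x*s+y*c
    f=(z>.080)&(z<.09)&(np.hypot(x-.57,y+.25)<.13)
    pn=(z>.130)&(z<.139)&(u<.50)&(u>.45)
    un=(z>.145)&(z<.155)&(u>.57)
    for nm,mm in(("floor",f),("panel",pn),("unittop",un)):
        if mm.sum(): print(a,nm,mm.sum(),np.nanpercentile(u[mm],[1,50,99]).round(4),np.nanpercentile(v[mm],[1,50,99]).round(4))
    # panel tilt
    if pn.sum()>50:print("slope",np.polyfit(v[pn],u[pn],1))
E
```

```text
t 5.4 pos [ 0.536 -0.216  0.248] q [-0.577  0.436  1.521  0.001  1.188 -1.288] F [-0.4 -0.6 -1.4] w 0.0396
delta [-0.36  1.22 -0.07] [-0.2  0.   0.2]
-48.5 floor 5360 [0.4723 0.5355 0.6364] [0.1683 0.2016 0.3266]
-48.5 panel 4273 [0.4716 0.4796 0.4887] [0.1543 0.2479 0.3429]
-48.5 unittop 225 [0.6091 0.615  0.6211] [0.2129 0.2912 0.2986]
slope [0.01929445 0.47480815]
-49.5 floor 5360 [0.4683 0.5314 0.632 ] [0.1779 0.2109 0.3359]
-49.5 panel 4273 [0.4683 0.475  0.4831] [0.1626 0.2561 0.3512]
-49.5 unittop 225 [0.6052 0.6102 0.6162] [0.2237 0.3019 0.3094]
slope [0.00193868 0.47469493]
-50.5 floor 5360 [0.4642 0.527  0.627 ] [0.1871 0.2201 0.3453]
-50.5 panel 4273 [0.4629 0.4706 0.479 ] [0.171  0.2644 0.3594]
-50.5 unittop 225 [0.5998 0.6054 0.6121] [0.2344 0.3124 0.32  ]
slope [-0.01541593  0.47472467]
```

View pics/d_wrist.png

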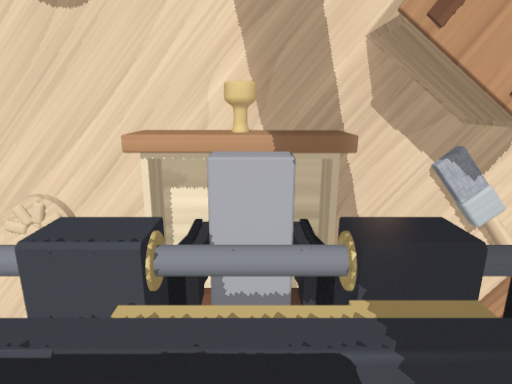

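```bash
python3 plan.py .5479 -.2473 .25 40.4; python3 - <<'E'
from h import *
p,X=load('d','wrist');x,y,z=np.moveaxis(X,-1,0)
print(z[170:240,251][::10].round(4))
c,s=np.cos(np.radians(-49.6)),np.sin(np.radians(-49.6));u=x*c+y*s;v=-x*s+y*c
m=np.zeros(z.shape,bool);m[150:240,205:297]=1;m&=(z>.25)&(z<.28);print(u[m].min(),u[m].max(),np.percentile(v[m],[1,50,99]),.5357*c-.2164*s, .5357*c-.2164*s, -.5357*s-.2164*c)
E
```

```text
t 5.45 pos [ 0.536 -0.216  0.249] q [-0.577  0.435  1.521  0.001  1.188 -1.288] F [ 0.2  1.2 -1.9] w 0.0403
delta [-0.45  1.26 -0.05] [-0.2  0.   0.3]
[0.2628 0.2626 0.2623 0.2625 0.2625 0.2627 0.2612]
0.46691759801634825 0.5067747200098263 [0.24744169 0.26743998 0.2872325 ] 0.511994720750469 0.511994720750469 0.26770292475736823
```

Call:
{"fn": "carry_out", "kwargs": {"deltas": [[0.5, -0.45, 1.26, 0, 0, 0, 0.3], [0.5, -0.45, 1.26, 0, 0, 0, 0.3], [0.5, -0.45, 1.26, 0, 0, 0, 0.3], [0.5, -0.45, 1.26, 1, 0, 0, 0.3], [0.5, -0.45, 1.26, 2, 0, 0, 0.3], [0.5, -0.45, 1.26, 3, 0, 0, 0.3], [0.5, -0.45, 1.26, 3, 0, 0, 0.3], [0.5, -0.45, 1.26, 3, 0, 0, 0.3]]}}

```text
time: 6.25
position: [0.5486, -0.2481, 0.1749]
tool_rot: [0.938, 0.346, -0.0, -0.001]
ft_force: [0.1, -0.3, -2.6]
grip_width: 0.0396
```

```bash
python3 plan.py .5479 -.2473 .092 40.4
```

```text
t 6.25 pos [ 0.549 -0.248  0.175] q [-0.61   0.554  1.538  0.     1.051 -1.316] F [ 0.1 -0.3 -2.6] w 0.0396
delta [-0.   -0.04  3.31] [-0.1  0.   0. ]
```

Call:
{"fn": "carry_out", "kwargs": {"deltas": [[0.5, 0, 0, 0.8, 0, 0, 0], [0.5, 0, 0, 1.6, 0, 0, 0], [0.5, 0, 0, 2.4, 0, 0, 0], [0.5, 0, 0, 2.9, 0, 0, 0], [0.5, 0, 0, 3.2, 0, 0, 0], [0.5, 0, 0, 3.34, 0, 0, 0], [0.5, 0, 0, 3.34, 0, 0, 0], [0.5, 0, 0, 3.34, 0, 0, 0]]}}

```text
time: 7.05
position: [0.5495, -0.2496, 0.092]
tool_rot: [0.939, 0.345, 0.0, 0.001]
ft_force: [0.1, 0.5, -1.5]
grip_width: 0.0396
```

Call:
{"fn": "carry_out", "kwargs": {"deltas": [[0.5, 0, 0, 0.05, 0, 0, 0], [0.5, 0, 0, 0.06, 0, 0, 0], [0, 0, 0, 0.06, 0, 0, 0], [-0.2, 0, 0, 0.06, 0, 0, 0], [-0.4, 0, 0, 0.06, 0, 0, 0], [-0.4, 0, 0, 0.06, 0, 0, 0], [-0.4, 0, 0, 0.06, 0, 0, 0]]}}

```text
time: 7.75
position: [0.549, -0.2493, 0.0897]
tool_rot: [0.939, 0.345, 0.0, 0.0]
ft_force: [-0.2, 0.0, -0.1]
grip_width: 0.0596
```

Call:
{"fn": "carry_out", "kwargs": {"deltas": [[-0.4, 0, 0, -0.5, 0, 0, 0], [-0.4, 0, 0, -1.5, 0, 0, 0], [-0.4, 0, 0, -3, 0, 0, 0], [-0.4, 0, 0, -4, 0, 0, 0], [-0.4, 0, 0, -4.5, 0, 0, 0], [-0.4, 0, -1, -4.5, 0, 0, 0], [-0.4, 0, -2, -4.5, 0, 0, 0], [-0.4, 0, -2, -4.5, 0, 0, 0]]}}

```text
time: 8.55
position: [0.5134, -0.208, 0.2018]
tool_rot: [0.938, 0.346, -0.002, -0.002]
ft_force: [0.1, -1.2, 0.1]
grip_width: 0.061
```

```bash
python3 - <<'E'
from h import *
p,X=snap('wrist','e');x,y,z=np.moveaxis(X,-1,0)
c,s=np.cos(np.radians(-49.6)),np.sin(np.radians(-49.6));u=x*c+y*s;v=-x*s+y*c
m=(z>.1)&(z<.11)&(u>.45)&(u<.65)&(v>.19)&(v<.32)
hsv=cv2.cvtColor(p,cv2.COLOR_RGB2HSV).astype(int);m&=hsv[...,1]<50
print(rect(np.stack([u[m],v[m]],1)),z[m].mean(),m.sum())
pn=(z>.130)&(z<.139)&(u<.50)&(u>.45);print(np.nanpercentile(u[pn],[2,50,98]))
import plan;plan.plan(.5,-.2,.2,40.4)
E
```

```text
[546.  256.1  40.1  90.4  90. ] 0.1044436231827271 3210
[0.46768087 0.47428661 0.48229243]
t 8.6 pos [ 0.515 -0.21   0.202] q [-0.588  0.462  1.627 -0.     1.055 -1.293] F [-0.2 -0.2  0.1] w 0.0607
delta [-0.21 -0.69  0.08] [-0.1  0.   0. ]
```

View pics/e_wrist.png

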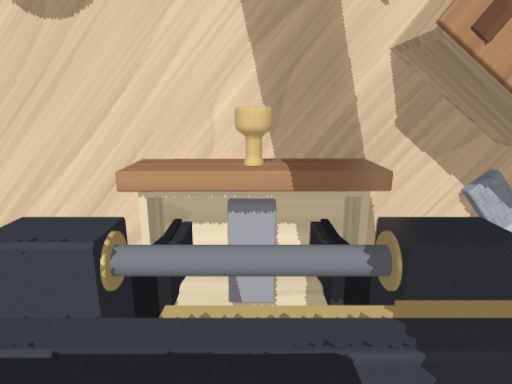

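Stone at px (252,250) lies flat, 20 mm in front of the floor's centre, top at 104 mm: good. Next, push the knob with closed fingers.

```bash
python3 plan.py .4452 -.1266 .2 40.4;python3 plan.py .4452 -.1266 .104 40.4
```

```text
t 8.6 pos [ 0.515 -0.21   0.202] q [-0.588  0.462  1.627 -0.     1.055 -1.293] F [-0.2 -0.2  0.1] w 0.0607
delta [ 0.03 -4.35  0.09] [-0.1  0.   0. ]
t 8.6 pos [ 0.515 -0.21   0.202] q [-0.588  0.462  1.627 -0.     1.055 -1.293] F [-0.2 -0.2  0.1] w 0.0607
delta [ 0.03 -4.34  3.93] [-0.1  0.   0. ]
```

Call:
{"fn": "carry_out", "kwargs": {"deltas": [[1, 0.03, -1.5, 0, 0, 0, 0], [1, 0.03, -3, 0, 0, 0, 0], [1, 0.03, -4.34, 0.1, 0, 0, 0], [1, 0.03, -4.34, 0.5, 0, 0, 0], [1, 0.03, -4.34, 2, 0, 0, 0], [1, 0.03, -4.34, 3.3, 0, 0, 0], [1, 0.03, -4.34, 3.93, 0, 0, 0], [1, 0.03, -4.34, 3.93, 0, 0, 0]]}}

```text
time: 9.4
position: [0.4467, -0.1286, 0.1016]
tool_rot: [0.939, 0.345, -0.001, -0.001]
ft_force: [-0.1, -0.0, -0.4]
grip_width: 0.0054
```

```bash
python3 plan.py .5427 -.2411 .104 40.4;python3 plan.py .4452 -.1266 .104 40.4
```

```text
t 9.4 pos [ 0.447 -0.129  0.102] q [-0.521  0.525  1.936 -0.     0.685 -1.225] F [-0.1 -0.  -0.4] w 0.0054
delta [ 0.01  5.91 -0.12] [-0.2  0.1 -0.1]
t 9.4 pos [ 0.447 -0.129  0.102] q [-0.521  0.525  1.936 -0.     0.685 -1.225] F [-0.1 -0.  -0.4] w 0.0054
delta [ 0.  -0.1 -0.1] [-0.2  0.1 -0.1]
```

Call:
{"fn": "carry_out", "kwargs": {"deltas": [[1, 0, 0.6, -0.1, 0, 0, 0], [1, 0, 1.1, -0.1, 0, 0, 0], [1, 0, 1.5, -0.1, 0, 0, 0], [1, 0, 2.0, -0.1, 0, 0, 0], [1, 0, 2.6, -0.1, 0, 0, 0], [1, 0, 3.2, -0.1, 0, 0, 0], [1, 0, 3.8, -0.1, 0, 0, 0], [1, 0, 4.4, -0.1, 0, 0, 0]]}}

```text
time: 10.2
position: [0.5189, -0.2126, 0.1068]
tool_rot: [0.939, 0.345, 0.0, 0.0]
ft_force: [-0.4, 2.2, 0.4]
grip_width: 0.0004
```

Call:
{"fn": "carry_out", "kwargs": {"deltas": [[1, 0, 0.4, 0, 0, 0, 0], [1, 0, 0.7, 0, 0, 0, 0], [1, 0, 1.0, 0, 0, 0, 0], [1, 0, 1.25, 0, 0, 0, 0], [1, 0, 1.4, 0, 0, 0, 0], [1, 0, 1.5, 0, 0, 0, 0], [1, 0, 1.5, 0, 0, 0, 0]]}}

```text
time: 10.9
position: [0.5427, -0.2408, 0.1064]
tool_rot: [0.939, 0.345, 0.0, 0.0]
ft_force: [0.3, -0.3, 0.5]
grip_width: 0.0005
```

```bash
python3 plan.py .5427 -.2411 .104 40.4; python3 - <<'E'
from h import *
p,X=snap('scene','f');x,y,z=np.moveaxis(X,-1,0)
c,s=np.cos(np.radians(-49.6)),np.sin(np.radians(-49.6));u=x*c+y*s;v=-x*s+y*c
m=(z>.09)&(z<.139)&(u>.48)&(u<.63)&(v>.15)&(v<.36);print(m.sum(),np.percentile(u[m],[2,10,50,90,98]))
cv2.imwrite("pics/f2.png",cv2.resize(p[80:280,60:340,::-1],None,fx=2.8,fy=2.8))
E
```

```text
t 10.9 pos [ 0.543 -0.241  0.106] q [-0.606  0.637  1.613 -0.     0.891 -1.31 ] F [ 0.3 -0.3  0.5] w 0.0005
delta [-0.01  0.01  0.1 ] [ 0.  0. -0.]
312 [0.58855802 0.5891243  0.59875412 0.61838881 0.62769954]
```

View pics/f2.png

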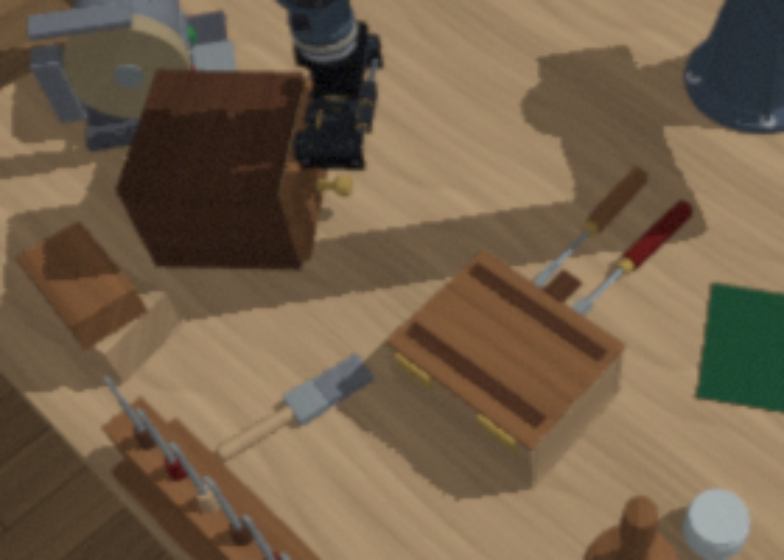

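Call:
{"fn": "carry_out", "kwargs": {"deltas": [[1, 0, 0.1, 0, 0, 0, 0], [1, 0, 0.2, 0, 0, 0, 0], [1, 0, 0.3, 0, 0, 0, 0], [1, 0, 0.3, 0, 0, 0, 0]]}}

```text
time: 11.35
position: [0.543, -0.2414, 0.1061]
tool_rot: [0.939, 0.345, -0.003, -0.006]
ft_force: [-7.6, 8.5, 9.3]
grip_width: 0.0006
```

Call:
{"fn": "carry_out", "kwargs": {"deltas": [[1, 0, -0.3, 0, 0, 0, 0], [1, 0, -1.3, 0, 0, 0, 0], [1, 0, -2.4, 0, 0, 0, 0], [1, 0, -2.6, -1, 0, 0, 0], [1, 0, -2.6, -3, 0, 0, 0], [1, 0, -2.6, -5, 0, 0, 0], [1, 0, -2.6, -6, 0, 0, 0], [1, 0, -2.6, -6, 0, 0, 0]]}}

```text
time: 12.15
position: [0.5081, -0.1986, 0.2613]
tool_rot: [0.939, 0.345, 0.004, 0.005]
ft_force: [0.2, -1.0, -0.4]
grip_width: 0.0002
```

```bash
python3 plan.py .505 .087 .25 92
```

```text
t 12.15 pos [ 0.508 -0.199  0.261] q [-0.577  0.37   1.595 -0.     1.164 -1.282] F [ 0.2 -1.  -0.4] w 0.0002
delta [ 7.31 -8.79  0.37] [  0.7   0.1 -51.6]
```

Call:
{"fn": "carry_out", "kwargs": {"deltas": [[1, 1.2, -1.4, 0.2, 0, 0, -8], [1, 2.4, -2.9, 0.2, 0, 0, -16], [1, 3.6, -4.4, 0.2, 0, 0, -24], [1, 4.9, -5.9, 0.2, 0, 0, -32], [1, 6.1, -7.3, 0.2, 0, 0, -40], [1, 7.3, -8.8, 0.2, 0, 0, -48], [0, 7.3, -8.8, 0.2, 0, 0, -51.6], [-0.2, 7.3, -8.8, 0.2, 0, 0, -51.6]]}}

```text
time: 12.95
position: [0.5009, 0.0906, 0.2502]
tool_rot: [0.694, 0.72, -0.001, -0.0]
ft_force: [1.0, -0.1, 0.5]
grip_width: 0.0095
```

Call:
{"fn": "carry_out", "kwargs": {"deltas": [[-0.3, 0, 0, 0, 0, 0, 0], [-0.3, 0, 0, 0, 0, 0, 0], [-0.3, 0, 0, 0, 0, 0, 0]]}}

```text
time: 13.25
position: [0.5018, 0.0881, 0.2512]
tool_rot: [0.696, 0.718, -0.0, -0.0]
ft_force: [-0.8, 0.7, -0.1]
grip_width: 0.0327
```

```bash
python3 plan.py .518 .087 .078 92; python3 -c "
from h import *
snap('wrist','g');snap('scene','g')"
```

```text
t 13.25 pos [0.502 0.088 0.251] q [-0.046  0.336  1.683 -0.     1.122 -1.648] F [-0.8  0.7 -0.1] w 0.0327
delta [-0.06  0.65  6.93] [-0.   0.  -0.2]
```

View pics/g_wrist.png

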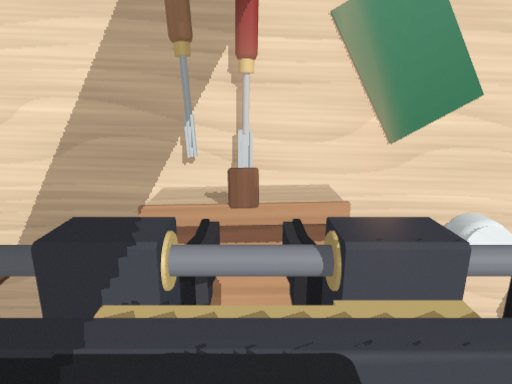

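View pics/g_scene.png

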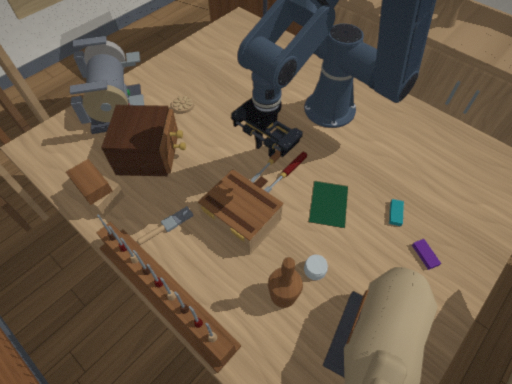

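The drawer looks shut at (145,140) in the scene view. In the wrist view the tab is at px (243,187), with gouge_a's tip lying just in front of it.

```bash
python3 - <<'E'
from h import *
p,X=load('g','wrist');x,y,z=np.moveaxis(X,-1,0)
print(X[170:240:6,243].round(3))
m=(z>.096)&(z<.107)&(x>.49)&(x<.545)&(y>.05)&(y<.13);m[:, :]&=True
f=(z>.094)&(z<.108)&(x>.54)&(x<.63)&(y>-.05)&(y<.22)
V=p.max(-1)
t=m&(V<90)
print("tab",rect(X[t]),t.sum(),np.nanpercentile(X[t],[2,50,98],axis=0).round(4))
print("flap",rect(X[f]),np.nanpercentile(X[f],[1,50,99],axis=0).round(4))
# front edge line: min x per y bin
fe=(z>.094)&(z<.108)&(V>80)&(x>.5)&(x<.6)
ys=np.arange(-.01,.19,.01);pts=[(yy,np.nanmin(x[fe&(np.abs(y-yy)<.005)])) for yy in ys if (fe&(np.abs(y-yy)<.005)).sum()>5 and abs(yy-.085)>.025]
pts=np.array(pts);print(np.polyfit(pts[:,0],pts[:,1],1),pts.round(4).tolist())
# side wall extents in top view + scene
for tag,n in(("a","top"),("g","scene")):
    p,X=load(tag,n);x,y,z=np.moveaxis(X,-1,0);m=(z>.09)&(z<.106)&(x>.535)&(x<.75)&(y>-.05)&(y<.22);print(n,rect(X[m]))
E
```

```text
[[0.495 0.08  0.101]
 [0.5   0.08  0.102]
 [0.506 0.081 0.101]
 [0.512 0.081 0.101]
 [0.518 0.081 0.102]
 [0.524 0.081 0.102]
 [0.53  0.081 0.102]
 [0.537 0.081 0.1  ]
 [0.543 0.081 0.099]
 [0.549 0.082 0.1  ]
 [0.555 0.082 0.103]
 [0.561 0.082 0.103]]
tab [0. 0. 0. 0. 0.] 0 [nan nan nan]
flap [585.   70.6 186.3  89.9  90. ] [[ 0.5402 -0.0113  0.0981]
 [ 0.559   0.0872  0.1001]
 [ 0.6292  0.1615  0.1036]]
[-0.04943099  0.53283471] [[-0.01, 0.5334], [0.0, 0.5328], [0.01, 0.5321], [0.02, 0.5319], [0.03, 0.5313], [0.04, 0.5308], [0.05, 0.5305], [0.12, 0.5271], [0.13, 0.5265], [0.14, 0.526], [0.15, 0.5254], [0.16, 0.5249], [0.17, 0.5245], [0.18, 0.5236]]
top [615.9  86.4 171.2 210.2   2.9]
scene [616.7  87.  170.4 211.9   2.6]
  return np.nanmean(a, axis, out=out, keepdims=keepdims)
```

```bash
python3 plan.py .5065 .0808 .079 92.8
```

```text
t 13.35 pos [0.502 0.088 0.251] q [-0.045  0.336  1.683 -0.     1.123 -1.649] F [-0.7 -1.1  0.7] w 0.0407
delta [-0.3   0.18  6.89] [-0.   0.  -0.9]
```

Call:
{"fn": "carry_out", "kwargs": {"deltas": [[-0.3, -0.3, 0.18, 0.5, 0, 0, -0.9], [-0.3, -0.3, 0.18, 1.5, 0, 0, -0.9], [-0.3, -0.3, 0.18, 3, 0, 0, -0.9], [-0.3, -0.3, 0.18, 4.5, 0, 0, -0.9], [-0.3, -0.3, 0.18, 5.8, 0, 0, -0.9], [-0.3, -0.3, 0.18, 6.5, 0, 0, -0.9], [-0.3, -0.3, 0.18, 6.89, 0, 0, -0.9], [-0.3, -0.3, 0.18, 6.89, 0, 0, -0.9]], "force": 20}}

```text
time: 14.15
position: [0.5057, 0.0814, 0.0776]
tool_rot: [0.689, 0.725, -0.001, -0.001]
ft_force: [0.0, -0.3, -0.2]
grip_width: 0.0563
```

Call:
{"fn": "carry_out", "kwargs": {"deltas": [[0.6, 0, 0, 0, 0, 0, 0], [0.6, 0, 0, 0, 0, 0, 0], [0.6, 0, 0, 0, 0, 0, 0], [0.6, 0, 0, 0, 0, 0, 0], [0.6, 0, 0, 0, 0, 0, 0]]}}

```text
time: 14.65
position: [0.507, 0.0808, 0.0799]
tool_rot: [0.689, 0.725, -0.0, 0.001]
ft_force: [-0.5, -4.5, 1.9]
grip_width: 0.0299
```

```bash
python3 - <<'E'
from h import *
from rig import *
o=get_obs();print(o["time"],o["position"],o["grip_width"],o["ft_force"].round(1))
# arc rows: grip point on circle from hinge; tool frame y=into box(+x box), z=down
r=.187;a0=5/187
for d in range(0,111,8):
    a=np.radians(d)+a0
    print(d, round((r*np.cos(a0)-r*np.cos(a))/.025,2), round(-(r*np.sin(a)-r*np.sin(a0))/.025,2))
E
```

```text
14.65 [0.50699314 0.08079953 0.07994908] 0.029907779188953057 [-0.5 -4.5  1.9]
0 0.0 -0.0
8 0.1 -1.04
16 0.34 -2.05
24 0.73 -3.02
32 1.24 -3.93
40 1.88 -4.76
48 2.62 -5.49
56 3.46 -6.11
64 4.38 -6.61
72 5.36 -6.97
80 6.38 -7.2
88 7.42 -7.28
96 8.46 -7.22
104 9.48 -7.01
```

Call:
{"fn": "carry_out", "kwargs": {"deltas": [[0.6, 0, 0.04, -0.52, 0, 0, 0], [0.6, 0, 0.1, -1.04, 0, 0, 0], [0.6, 0, 0.21, -1.55, 0, 0, 0], [0.6, 0, 0.34, -2.05, 0, 0, 0], [0.6, 0, 0.52, -2.54, 0, 0, 0], [0.6, 0, 0.73, -3.02, 0, 0, 0], [0.6, 0, 0.97, -3.48, 0, 0, 0], [0.6, 0, 1.24, -3.93, 0, 0, 0]]}}

```text
time: 15.45
position: [0.5367, 0.0823, 0.1773]
tool_rot: [0.689, 0.725, -0.001, 0.0]
ft_force: [1.6, -2.9, -5.6]
grip_width: 0.0295
```

```bash
python3 -c "
from h import *
snap('scene','i')
from rig import *
o=get_obs();print(o['ft_force'],o['moment'],o['grip_width'],o['position'])"
```

```text
[-1.16490282 -4.28089676  2.13479749] [-0.57349015  0.58387752 -0.04306161] 0.029883297466989058 [0.53797219 0.08239816 0.17911081]
```

View pics/i_scene.png

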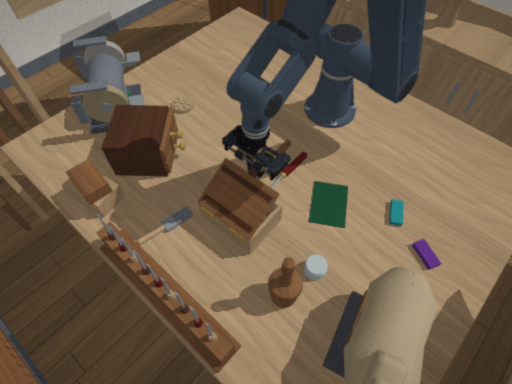

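Call:
{"fn": "carry_out", "kwargs": {"deltas": [[0.6, 0, 0.31, -0.43, 0, 0, 0], [0.6, 0, 0.64, -0.83, 0, 0, 0], [0.6, 0, 1.0, -1.21, 0, 0, 0], [0.6, 0, 1.38, -1.56, 0, 0, 0], [0.6, 0, 1.79, -1.89, 0, 0, 0], [0.6, 0, 2.22, -2.18, 0, 0, 0], [0.6, 0, 2.67, -2.44, 0, 0, 0], [0.6, 0, 3.14, -2.68, 0, 0, 0]]}}

```text
time: 16.3
position: [0.6128, 0.0863, 0.2438]
tool_rot: [0.689, 0.725, -0.004, -0.002]
ft_force: [-4.0, -3.1, -0.1]
grip_width: 0.0298
```

Call:
{"fn": "carry_out", "kwargs": {"deltas": [[0.6, 0, 0.49, -0.2, 0, 0, 0], [0.6, 0, 0.98, -0.36, 0, 0, 0], [0.6, 0, 1.49, -0.49, 0, 0, 0], [0.6, 0, 2.0, -0.59, 0, 0, 0], [0.6, 0, 2.52, -0.65, 0, 0, 0], [0.6, 0, 3.04, -0.67, 0, 0, 0], [0.6, 0, 3.56, -0.66, 0, 0, 0], [0.6, 0, 4.08, -0.61, 0, 0, 0]]}}

```text
time: 17.1
position: [0.7167, 0.0917, 0.2602]
tool_rot: [0.689, 0.725, -0.001, -0.0]
ft_force: [-2.9, -3.2, 3.0]
grip_width: 0.0295
```

```bash
python3 -c "
from h import *
p,X=snap('scene','j')
cv2.imwrite('pics/j2.png',cv2.resize(p[110:290,160:360,::-1],None,fx=3,fy=3))
from rig import *
o=get_obs();print(o['ft_force'],o['moment'],o['grip_width'],o['position'])"
```

```text
[ 0.31105679 -2.27365105  6.17106608] [-3.35081653e-01  8.53855066e-05  1.97532552e-02] 0.02963529423806666 [0.71912368 0.09178801 0.25981166]
```

View pics/j2.png

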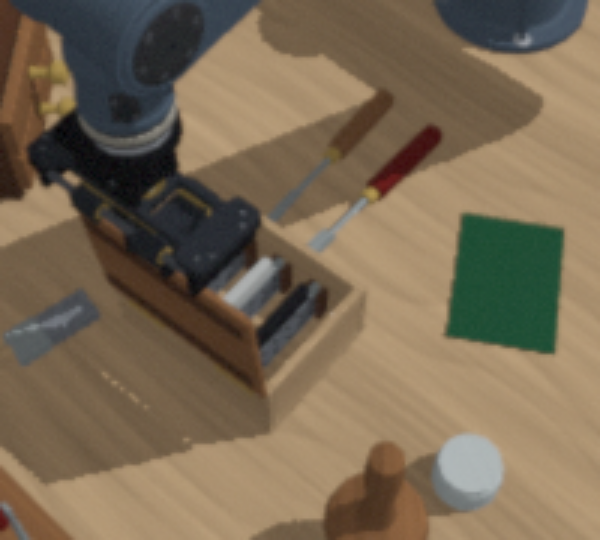

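Call:
{"fn": "carry_out", "kwargs": {"deltas": [[0.6, 0, 0.5, 0.08, 0, 0, 0], [0.6, 0, 1.02, 0.21, 0, 0, 0], [0.6, 0, 1.27, 0.29, 0, 0, 0], [0.6, 0, 1.27, 0.29, 0, 0, 0], [-0.3, 0, 1.27, 0.29, 0, 0, 0], [-0.3, 0, 1.27, 0.29, 0, 0, 0], [-0.3, 0, 1.27, 0.29, 0, 0, 0], [-0.3, 0, 1.27, 0.29, 0, 0, 0]]}}

```text
time: 17.95
position: [0.7488, 0.0946, 0.2521]
tool_rot: [0.689, 0.725, -0.0, -0.001]
ft_force: [-0.3, 0.3, 0.4]
grip_width: 0.0521
```

Call:
{"fn": "carry_out", "kwargs": {"deltas": [[-0.3, 0, -0.1, -0.5, 0, 0, 0], [-0.3, 0, -0.2, -1.5, 0, 0, 0], [-0.3, 0, -0.5, -2.5, 0, 0, 0], [-0.3, 0, -2.2, -2.5, 0, 0, 0], [-0.3, 0, -4, -2.5, 0, 0, 0], [-0.3, 0, -5.5, -2.5, 0, 0, 0], [-0.3, 0, -6, -2.5, 0, 0, 0], [-0.3, 0, -6, -2.5, 0, 0, 0]]}}

```text
time: 18.75
position: [0.5977, 0.0869, 0.3167]
tool_rot: [0.689, 0.725, 0.0, 0.0]
ft_force: [0.2, 0.6, -0.2]
grip_width: 0.0561
```

```bash
python3 -c "
from h import *
p,X=snap('scene','k')
cv2.imwrite('pics/k2.png',cv2.resize(p[110:290,160:360,::-1],None,fx=3,fy=3))
snap('wrist','k');snap('top','k')
from rig import *
o=get_obs();print(o['time'],o['ft_force'],o['moment'],o['grip_width'],o['position'])"
```

```text
18.9 [ 0.07513594 -0.54036443 -0.58782526] [-0.00395928 -0.03552931 -0.02546485] 0.05690095809101055 [0.60089807 0.08649901 0.31579091]
```

View pics/k2.png

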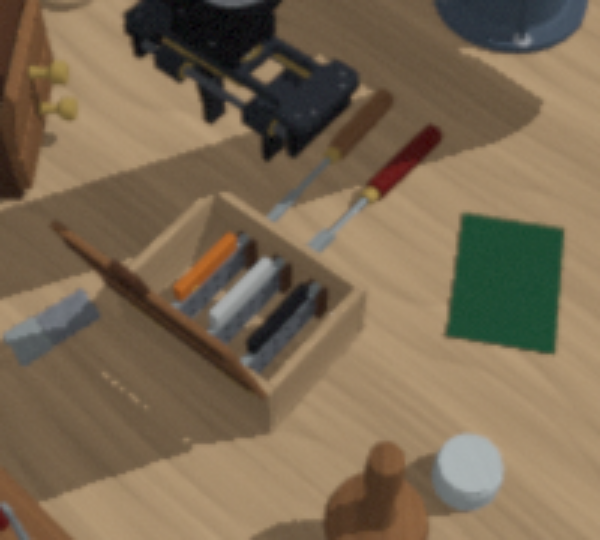

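View pics/k_wrist.png

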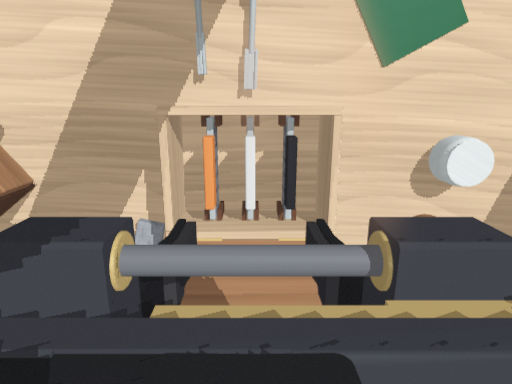

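The fine plate, with the orange rail, is in the -y slot at wrist px (209,172). The white and black rails are beside it at (250,170) and (290,172). The flap leans back past upright.

```bash
python3 - <<'E'
from h import *
import plan
for t,n in(("k","wrist"),("k","scene"),("k","top")):
    p,X=load(t,n);h=cv2.cvtColor(p,cv2.COLOR_RGB2HSV).astype(int)
    m=(h[...,0]<15)&(h[...,1]>190)&(h[...,2]>110)&(X[...,2]>.072)&(X[...,2]<.095)&(X[...,0]>.5)&(X[...,0]<.72)&(abs(X[...,1]-.04)<.05)
    if m.sum()>10:print(n,rect(X[m]),m.sum(),np.nanmedian(X[m],0).round(4))
c=np.array([.6135,.0865]);a=np.radians(2.83);print("expected",c+[.05*np.sin(a),-.05*np.cos(a)])
plan.plan(.616,.0365,.16,92.8)
E
```

```text
scene [618.9  39.8  88.1   9.8   2.4] 94 [0.6201 0.0409 0.0817]
expected [0.61596864 0.03656098]
t 18.9 pos [0.601 0.086 0.316] q [-0.041  0.413  1.363  0.     1.363 -1.662] F [ 0.1 -0.5 -0.6] w 0.0569
delta [-2.03  0.49  6.23] [0.1 0.  0.1]
```

```bash
python3 - <<'E'
from h import *
p,X=load("k","wrist");print(p[172,209],X[172,205:215].round(3).tolist(),X[150,209],X[190,209])
h=cv2.cvtColor(p,cv2.COLOR_RGB2HSV).astype(int)
m=(h[...,0]<18)&(h[...,1]>200)&(h[...,2]>110);m[:,:195]=0;m[:,225:]=0;m[215:]=0;m&=(X[...,2]>.08)
print(m.sum(),rect(X[m]),np.nanpercentile(X[m],[2,50,98],axis=0).round(4))
E
```

```text
[234 155  92] [[0.614, 0.032, 0.083], [0.614, 0.033, 0.083], [0.614, 0.035, 0.084], [0.614, 0.036, 0.085], [0.614, 0.037, 0.084], [0.614, 0.038, 0.084], [0.614, 0.039, 0.083], [0.613, 0.04, 0.084], [0.614, 0.041, 0.081], [0.615, 0.042, 0.075]] [0.58730852 0.03629405 0.08275448] [0.63639055 0.03711511 0.08249922]
0 [0. 0. 0. 0. 0.] [nan nan nan]
  return np.nanmean(a, axis, out=out, keepdims=keepdims)
```

```bash
python3 - <<'E'
from h import *
p,X=load("k","wrist")
m=np.zeros(p.shape[:2],bool);m[125:222,195:225]=1;m&=(X[...,2]>.0815)&(X[...,2]<.09)
n,l,st,_=cv2.connectedComponentsWithStats(m.astype(np.uint8));k=1+np.argmax(st[1:,4]);m=l==k
print(m.sum(),rect(X[m]),np.nanpercentile(X[m],[1,50,99],axis=0).round(4),st[k],p[m].mean(0))
E
```

```text
709 [616.5  35.9  88.9  12.1   2.7] [[0.5723 0.0291 0.0816]
 [0.614  0.036  0.0834]
 [0.6602 0.0426 0.0852]] [203 137  12  73 709] [227.23554302 150.55430183  89.95345557]
```

Call:
{"fn": "carry_out", "kwargs": {"deltas": [[0.15, -0.7, 0.2, 0, 0, 0, 0], [0.15, -1.4, 0.4, 0.5, 0, 0, 0], [0.15, -2.03, 0.49, 1.5, 0, 0, 0], [0.15, -2.03, 0.49, 3, 0, 0, 0], [0.15, -2.03, 0.49, 4.5, 0, 0, 0], [0.15, -2.03, 0.49, 6, 0, 0, 0], [0.15, -2.03, 0.49, 6.2, 0, 0, 0], [0.15, -2.03, 0.49, 6.2, 0, 0, 0]]}}

```text
time: 19.7
position: [0.6141, 0.0352, 0.1581]
tool_rot: [0.69, 0.724, -0.001, -0.001]
ft_force: [0.5, -0.0, 0.6]
grip_width: 0.0368
```

```bash
python3 plan.py .6163 .0363 .055 92.8; python3 -c "
from h import *
p,X=snap('wrist','l')
m=np.zeros(p.shape[:2],bool);m[:,180:320]=1;m&=(X[...,2]>.0785)&(X[...,2]<.09)&(abs(X[...,1]-.036)<.02)&(abs(X[...,0]-.6)<.06)
print(rect(X[m]),m.sum())"
```

```text
t 19.7 pos [0.614 0.035 0.158] q [-0.124  0.592  1.517 -0.     1.037 -1.744] F [ 0.5 -0.   0.6] w 0.0368
delta [0.04 0.1  4.12] [-0.2 -0.   0. ]
[594.7  30.2  38.9 108.2  82.8] 1672
```

View pics/l_wrist.png

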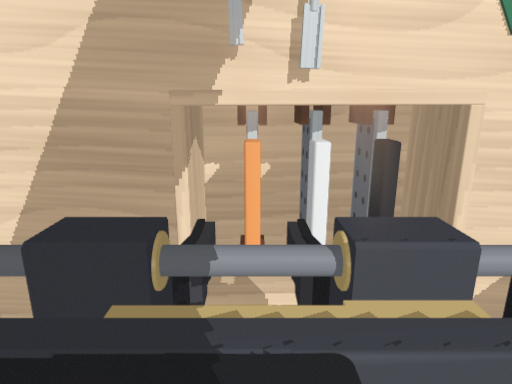

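The orange rail at px (252,190) is centred between the fingers at (210) and (295), so I descend.

Call:
{"fn": "carry_out", "kwargs": {"deltas": [[0.15, 0.04, 0.08, 0.8, 0, 0, 0], [0.15, 0.04, 0.1, 1.8, 0, 0, 0], [0.15, 0.04, 0.1, 2.6, 0, 0, 0], [0.15, 0.04, 0.1, 3.4, 0, 0, 0], [0.15, 0.04, 0.1, 3.9, 0, 0, 0], [0.15, 0.04, 0.1, 4.12, 0, 0, 0], [0.15, 0.04, 0.1, 4.12, 0, 0, 0]]}}

```text
time: 20.45
position: [0.6175, 0.0374, 0.0574]
tool_rot: [0.689, 0.725, 0.0, 0.0]
ft_force: [0.1, -0.0, 0.8]
grip_width: 0.0369
```

Call:
{"fn": "carry_out", "kwargs": {"deltas": [[0.9, 0, 0, 0, 0, 0, 0], [0.9, 0, 0, 0, 0, 0, 0], [0.9, 0, 0, 0, 0, 0, 0], [0.9, 0, 0, 0, 0, 0, 0], [0.9, 0, 0, 0, 0, 0, 0]], "force": 30}}

```text
time: 20.95
position: [0.6171, 0.0376, 0.0574]
tool_rot: [0.689, 0.725, 0.0, 0.0]
ft_force: [-0.6, -0.4, 2.6]
grip_width: 0.012
```

```bash
python3 plan.py .6163 .0363 .055 92.8
```

```text
t 20.95 pos [0.617 0.038 0.057] q [-0.12   0.735  1.572 -0.     0.834 -1.741] F [-0.6 -0.4  2.6] w 0.012
delta [-0.05 -0.03  0.1 ] [0.  0.  0.1]
```

Call:
{"fn": "carry_out", "kwargs": {"deltas": [[0.9, 0, 0, -0.4, 0, 0, 0], [0.9, 0, 0, -0.9, 0, 0, 0], [0.9, 0, 0, -1.5, 0, 0, 0], [0.9, 0, 0, -2.2, 0, 0, 0], [0.9, 0, 0, -3.2, 0, 0, 0], [0.9, 0, 0, -4.6, 0, 0, 0], [0.9, 0, 0, -6, 0, 0, 0], [0.9, 0, 0, -7.4, 0, 0, 0]]}}

```text
time: 21.75
position: [0.6164, 0.0377, 0.2446]
tool_rot: [0.689, 0.725, 0.0, 0.0]
ft_force: [0.8, -0.6, -1.9]
grip_width: 0.0122
```

Call:
{"fn": "carry_out", "kwargs": {"deltas": [[0.9, 0, 0, -0.2, 0, 0, 0], [0.9, 0, 0, -0.2, 0, 0, 0]]}}

```text
time: 21.95
position: [0.6172, 0.0376, 0.2489]
tool_rot: [0.689, 0.725, 0.001, 0.001]
ft_force: [-0.8, -0.3, -1.7]
grip_width: 0.0118
```

```bash
python3 - <<'E'
from h import *
p,X=snap('scene','m')
cv2.imwrite('pics/m2.png',cv2.resize(p[100:290,80:360,::-1],None,fx=2.8,fy=2.8))
x,y,z=np.moveaxis(X,-1,0)
pw,Xw=load('c','wrist');h=cv2.cvtColor(pw,cv2.COLOR_RGB2HSV).astype(int);m=(h[...,0]>60)&(h[...,0]<85)&(h[...,1]>90)
n,l,st,_=cv2.connectedComponentsWithStats(m.astype(np.uint8));k=1+np.argmax(st[1:,4]);print("mat c",rect(Xw[l==k]))
h=cv2.cvtColor(p,cv2.COLOR_RGB2HSV).astype(int);m=(h[...,0]>60)&(h[...,0]<85)&(h[...,1]>90)&(h[...,2]<130)
n,l,st,_=cv2.connectedComponentsWithStats(m.astype(np.uint8));k=1+np.argmax(st[1:,4]);m=(l==k)&np.isfinite(z);print("mat m",rect(X[m]))
import plan;plan.plan(.3735,.268,.199,123)
E
```

```text
mat c [376.2 264.6 163.5 115.6  36.8]
mat m [373.  267.2 167.2 113.8  31.1]
t 22.0 pos [0.616 0.038 0.247] q [-0.12   0.492  1.425  0.     1.225 -1.741] F [ 0.1 -0.6 -1.7] w 0.012
delta [ 9.69 -9.22  1.92] [ -0.   -0.  -30.1]
```

View pics/m2.png

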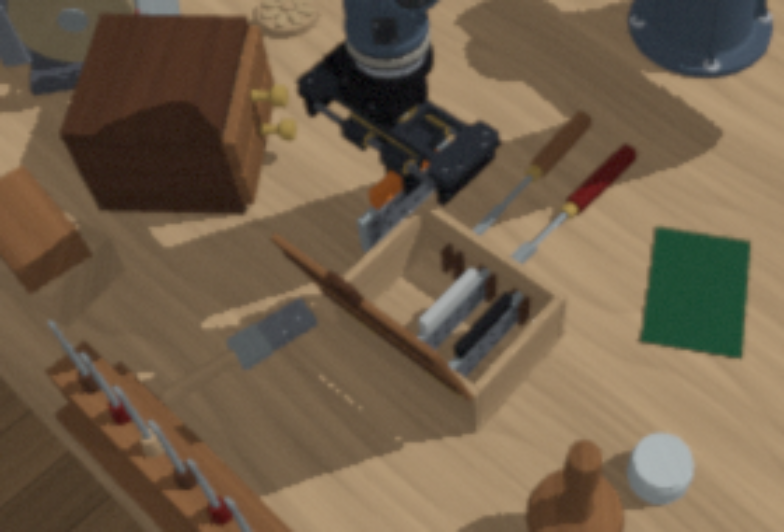

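Call:
{"fn": "carry_out", "kwargs": {"deltas": [[0.9, 0.7, -0.6, 0, 0, 0, -2], [0.9, 1.7, -1.6, 0, 0, 0, -5], [0.9, 2.8, -2.7, 0, 0, 0, -9], [0.9, 3.9, -3.7, 0, 0, 0, -12], [0.9, 5, -4.7, 0, 0, 0, -16], [0.9, 6.1, -5.8, 0.2, 0, 0, -20], [0.9, 7.2, -6.8, 0.5, 0, 0, -24], [0.9, 8.2, -7.8, 0.8, 0, 0, -27]]}}

```text
time: 22.8
position: [0.4089, 0.233, 0.2248]
tool_rot: [0.5, 0.866, -0.002, -0.002]
ft_force: [1.7, 0.6, -1.2]
grip_width: 0.0114
```

Call:
{"fn": "carry_out", "kwargs": {"deltas": [[0.9, 0, 0, 0.2, 0, 0, 0], [0.9, 0, 0, 0.2, 0, 0, 0], [0.9, 0, 0, 0.2, 0, 0, 0], [0.9, 0, 0, 0.2, 0, 0, 0]]}}

```text
time: 23.2
position: [0.4128, 0.232, 0.2217]
tool_rot: [0.502, 0.865, -0.0, 0.0]
ft_force: [0.6, -0.3, -1.8]
grip_width: 0.0118
```

```bash
python3 plan.py .373 .267 .199 122
```

```text
t 23.2 pos [0.413 0.232 0.222] q [ 0.275  0.326  1.802 -0.     1.013 -1.815] F [ 0.6 -0.3 -1.8] w 0.0118
delta [ 2.01 -0.68  0.91] [ 0.   0.  -2.2]
```

Call:
{"fn": "carry_out", "kwargs": {"deltas": [[0.9, 0.6, -0.2, 0.3, 0, 0, -1], [0.9, 1.3, -0.45, 0.6, 0, 0, -2], [0.9, 1.8, -0.6, 0.85, 0, 0, -2.2], [0.9, 2.0, -0.68, 0.91, 0, 0, -2.2], [0.9, 2.0, -0.68, 0.91, 0, 0, -2.2], [0.9, 2.0, -0.68, 0.91, 0, 0, -2.2], [0.9, 2.0, -0.68, 0.91, 0, 0, -2.2]]}}

```text
time: 23.9
position: [0.3729, 0.2674, 0.1995]
tool_rot: [0.484, 0.875, 0.0, 0.001]
ft_force: [-0.2, 0.4, -2.1]
grip_width: 0.0116
```

```bash
python3 - <<'E'
from h import *
p,X=snap('scene','n')
pt,Xt=snap('top','n')
cv2.imwrite('pics/n2.png',cv2.resize(p[:,:,::-1],(800,600)))
pw,Xw=snap('wrist','n')
x,y,z=np.moveaxis(X,-1,0)
c,s=np.cos(np.radians(-49.6)),np.sin(np.radians(-49.6));u=x*c+y*s;v=-x*s+y*c
m=(z>.09)&(z<.141)&(u<.61)&(u>.575)&(v>.16)&(v<.35);print("panel front u",m.sum(),np.percentile(u[m],[5,25,50]).round(4))
pa,Xa=load("a","top")
# bystander change check in top view
d=np.abs(Xt[...,2]-Xa[...,2])>.02
print("grip rail",Xw[200,252])
import plan;plan.plan(.373,.267,.199,122)
E
```

```text
panel front u 396 [0.5884 0.5899 0.5912]
grip rail [0.34822373 0.25236912 0.22560934]
t 24.05 pos [0.373 0.267 0.199] q [ 0.378  0.34   1.863 -0.     0.937 -1.752] F [ 0.3 -0.2 -1.7] w 0.0114
delta [-0.02  0.01  0.02] [0. 0. 0.]
```

View pics/n2.png

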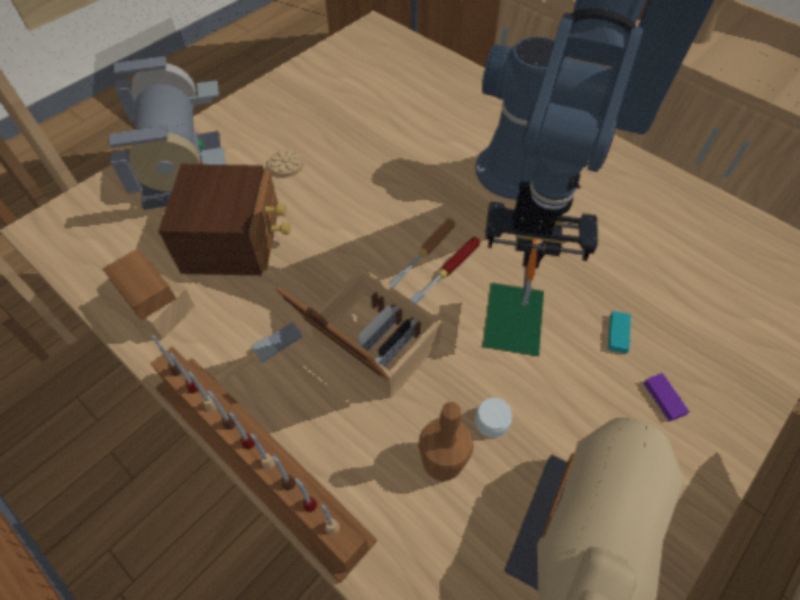

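View pics/n_wrist.png

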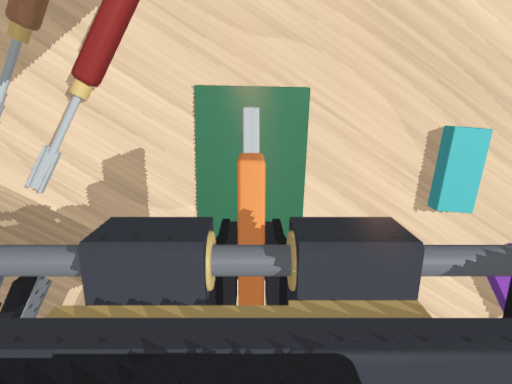

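View pics/n_top.png

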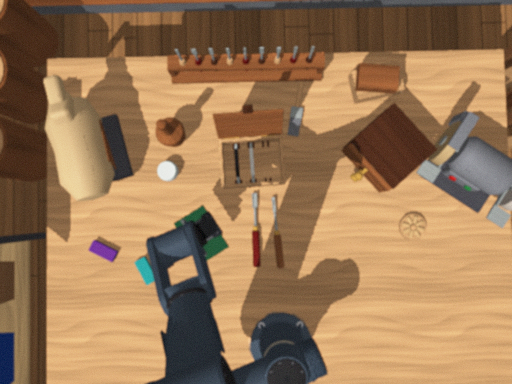

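```bash
python3 - <<'E'
from h import *
for t in("k","n","m"):
  for n in("scene",):
    p,X=load(t,n);x,y,z=np.moveaxis(X,-1,0)
    c,s=np.cos(np.radians(-49.6)),np.sin(np.radians(-49.6));u=x*c+y*s;v=-x*s+y*c
    for lo,hi in((.03,.06),(.09,.135)):
        m=(z>lo)&(z<hi)&(u<.61)&(u>.575)&(v>.17)&(v<.34);k=(z>lo)&(z<hi)&(u<.572)&(u>.5)&(v>.22)&(v<.3)
        print(t,n,lo,m.sum(),np.median(u[m]).round(4),"knob",k.sum(),np.percentile(u[k],[5,50]).round(4) if k.sum() else "")
E
```

```text
k scene 0.03 95 0.5898 knob 37 [0.5465 0.5536]
k scene 0.09 203 0.5902 knob 54 [0.5464 0.555 ]
n scene 0.03 90 0.5896 knob 37 [0.5468 0.554 ]
n scene 0.09 202 0.5901 knob 55 [0.547 0.554]
m scene 0.03 90 0.5897 knob 37 [0.5465 0.5552]
m scene 0.09 198 0.5901 knob 55 [0.5464 0.5546]
```

The upper panel and knob are flush with the lower drawer's to within 0.5 mm, so the drawer is shut. The plate is held over the mat, along its length, with the orange grip on top, and nothing else looks moved.

```bash
python3 -c "
from rig import *
print(hand_in());o=get_obs();print(o['time'],o['position'],o['grip_width'],o['ft_force'])"
```

```text
the job is handed in; nothing more can be done
None
the job is handed in; nothing more can be done
```

I finished the job and handed it in at about 24 s of the 72 s allowed. The hand-in gives no verdict, so what follows is from my own last checks.

- **Stone:** it was set down flat in the open drawer. The wrist camera measured it level, about 20 mm in front of the floor's centre.
- **Drawer:** I pushed it shut by the knob until it met the stop, with about 11 N of resistance. Its panel and knob then measured flush with the lower drawer's to within about 1 mm. I could not see the stone again once the drawer was shut.
- **Flap:** I lifted it by its tab and left it leaning back past upright, at about 1.85 rad by the path I drove. I did not measure the angle itself.
- **Fine plate:** the orange-grip plate came from the -y slot and is held upright, grip on top. By the tool pose:
  - **Position:** it is within about 2 mm of the mat centre I measured.
  - **Height:** its lower edge is about 150 mm above the bench.
  - **Grip:** the jaws stand at 11.5 mm on the 12 mm rail.
  - **Direction:** it lies along the mat's length to within a few degrees; my readings of the mat's direction ranged from 31° to 37°. The 37° one was partly hidden, and I used 32°.
- **Everything else:** in the final pictures the other two plates, gouges, mallet, tin, brush, rosette and look-alikes look unmoved. I checked this by eye only.

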